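# Line up the size run on the sample rail

## Robot

A 6-joint arm with a two-finger parallel gripper is mounted at the origin on the work surface. World frame = base frame: x ahead of the robot, y to its left, z up, the work surface at z = 0. Lengths are in m, angles in rad, forces in N, time in s.
With the tool pointing down it reaches from about 0.25 to 0.775 m from the base axis. Payload 4 kg.
Tool frame: the origin (TCP) lies midway between the tips of the shut fingers; the grasp point (between the pads) lies 19 mm behind it; z points along the fingers, y is the direction in which the jaws open and shut (so a half turn about z gives the same grasp; the last joint's range is limited). The gripper opens to 94 mm and grips with 3 to 60 N. Pads are 16 mm wide; open, the fingers measure 119 mm over their backs; the gripper's body (75 mm by 177 mm) begins 78 mm behind the grasp point.
Start: joints at [1.144, 0.087, 1.371, -0, 1.684, -0.103], TCP at [0.175, 0.521, 0.206] pointing down, gripper open.
Joint ranges: [-3.1, 3.1], [-0.76, 2.03], [0.27, 2.55], [-1.08, 4.22], [0.17, 2.65], [-2.57, 2.57]. Speed limits (rad/s): [2.79, 2.79, 3.14, 3.14, 3.14, 3.14].

## Interface

Orientations are given as [roll, pitch, yaw] about the fixed x, y, z axes, in that order (R = Rz(yaw) Ry(pitch) Rx(roll)).
In Python, from bench import robot, cams gives the robot as it stands.
- The arm moves only by the tool step_arm, never from a script. Its argument "plan" is a list that holds one entry, the list of rows, each a list of 5 numbers: the shift along the world's x, y, z in mm, then the turn about the world's z in rad, then the opening in per cent of the stroke, from 0 (shut) to 100 (fully open). In form: [[[tx, ty, tz, turn, fingers], ...]]. A call has 1 to 8 rows; each row is the pose to reach, as a shift and turn from the pose commanded when the call began; what a row does not reach only later rows make up. A row lasts 1/12 s, in which the tool goes at most 41.7 mm and 7.16 degrees, less where a joint would pass 70% of its speed; a pose out of reach is approached as far as the arm can. A call with a gripper value outside its range is refused whole. The fingers move at their own pace and stop on an object; the grip force is fixed at half the most. Time passes only in rows, so rows that repeat a pose let the fingers close. It gives the time, the measured TCP pose, the force and the opening at its end, in the units of the state.
- robot.get_obs(): the state, without advancing time (a new reading comes with each control period).
- cams.snapshot(name): name is "side" or "top"; returns a dict with "frame" (420x560x3 uint8, red, green, blue), "camera_matrix" (3x3 intrinsics, pixels), "k1" (the pictures are not rectified: a ray, as slopes to the right and down, at radius r is drawn at 1 + k1 r^2 times it, then the intrinsics apply), "origin" and "attitude" of the camera in the world. Camera axes: x right, y down, z forward; pixel columns grow to the right and rows downward; lengths in m; the calibration is good to about 2 mm. A picture is of the moment at which its call begins. There is no depth.
- robot.close_job(): hands the job in, once; it reports no verdict.
The state is a dict: "time": time; "joint_positions": joint angles; "qvel": joint speeds; "joint_torque": joint torques, N m; "tool_pos": TCP position; "ee_rot": TCP orientation; "wrist_force": force on the tool from outside, world axes, zero at the start; "wrist_torque": the same for the moment, N m; "width": finger opening in m.
Only numpy, scipy, OpenCV 4.12 (cv2) and the standard library are available. Lean on these libraries where they do the work, as an engineer would, in place of code of your own. Each camera call takes 0.05 s, during which the arm holds its last target. There are 200 camera calls.

## Task

Line up the four black mouldings on the grey metal sample rail for the size check: one on each white card, in order of height, the shortest on the card next to the dark steel end block and the tallest on the card farthest from it. Stand each one upright, centred on its card with its long sides along the rail, and do not tip any of them over on the way.

Things in the scene. Friction and masses are not known exactly. Their poses are not given: they have to be found in the camera images.
- moulding_h30: The shortest of four loose upright black plastic mouldings of one family: 34 mm long (its x), 24 mm wide (its y), 30 mm high. Its long sides are flat and parallel, for gripping. The +x 68 % of its length is full height (past the middle), with a grey patch on top; the -x end steps down to 45 % of the height and has a small boss. Origin: centre of its underside, z up.
- moulding_h42: The second shortest of four loose upright black plastic mouldings of one family: 42 mm long (its x), 28 mm wide (its y), 42 mm high. Its long sides are flat and parallel, for gripping. The +x 68 % of its length is full height (past the middle), with a grey patch on top; the -x end steps down to 45 % of the height and has a small boss. Origin: centre of its underside, z up.
- moulding_h54: The second tallest of four loose upright black plastic mouldings of one family: 50 mm long (its x), 32 mm wide (its y), 54 mm high. Its long sides are flat and parallel, for gripping. The +x 68 % of its length is full height (past the middle), with a grey patch on top; the -x end steps down to 45 % of the height and has a small boss. Origin: centre of its underside, z up.
- moulding_h66: The tallest of four loose upright black plastic mouldings of one family: 58 mm long (its x), 36 mm wide (its y), 66 mm high. Its long sides are flat and parallel, for gripping. The +x 68 % of its length is full height (past the middle), with a grey patch on top; the -x end steps down to 45 % of the height and has a small boss. Origin: centre of its underside, z up.
- card_a: One of four identical white cards fixed in a row, 80 mm apart, along the middle of the grey metal rail (420 x 80 mm, 8 mm thick, flat on the bench). 66 mm (its x, along the rail) x 46 mm, 2 mm thick, top 10 mm above the bench. Origin: centre of its underside. Its letter says nothing of its place in the row, which is shuffled.
- card_b: One of four identical white cards fixed in a row, 80 mm apart, along the middle of the grey metal rail (420 x 80 mm, 8 mm thick, flat on the bench). 66 mm (its x, along the rail) x 46 mm, 2 mm thick, top 10 mm above the bench. Origin: centre of its underside. Its letter says nothing of its place in the row, which is shuffled.
- card_c: One of four identical white cards fixed in a row, 80 mm apart, along the middle of the grey metal rail (420 x 80 mm, 8 mm thick, flat on the bench). 66 mm (its x, along the rail) x 46 mm, 2 mm thick, top 10 mm above the bench. Origin: centre of its underside. Its letter says nothing of its place in the row, which is shuffled.
- card_d: One of four identical white cards fixed in a row, 80 mm apart, along the middle of the grey metal rail (420 x 80 mm, 8 mm thick, flat on the bench). 66 mm (its x, along the rail) x 46 mm, 2 mm thick, top 10 mm above the bench. Origin: centre of its underside. Its letter says nothing of its place in the row, which is shuffled.
- end_block: Dark steel block fixed upright on one end of the rail (either end): 26 mm along the rail (its x), 60 mm across (its y), 45 mm high. Origin: centre of its underside, 8 mm above the bench, on the rail's middle line. The card centres are 70, 150, 230 and 310 mm from it along the rail. The other end has only a flat steel disc, 4 mm high.
Not all that is in view belongs to the job. What is shaped like the moulding_h42 but blue or turquoise is not meant.

How it is judged:
By the outcome, as a careful person would: the job done as asked, in the order asked, and still so for the second after the job is handed in, with the robot touching nothing.
It also fails if it takes over 99 s, if anything falls off the work surface, if the arm or the gripper's body presses on something with over 40 N, if the wrist force passes 120 N, or if a joint passes its speed limit or range.

## Working session

There is one attempt and no reset: what is moved stays moved. The work goes in short steps, Python scripts to look and compute and a tool call to move; the robot and the scene stay as the last step left them, time stands still between calls to the robot, and variables do not carry over. Pictures are saved under pics/ and viewed, about 12 in all and at most 16, crops included, and the job is handed in when it is done.

Besides the shell and the picture viewer there is one more tool, called after "Request:" in YAML: its name, and indented under it one key for each argument. step_arm: Moves the arm, as the interface text tells. Its arguments: {"type":"object","properties":{"plan":{"type":"array"}},"required":["plan"]}

```bash
mkdir -p pics
python3 - <<'E'
from bench import robot,cams
import cv2
for n in("top","side"):
    s=cams.snapshot(n); cv2.imwrite(f"pics/{n}0.png",s["frame"][:,:,::-1])
    print(n,s["camera_matrix"],s["k1"],s["origin"],s["attitude"])
print(robot.get_obs())
E
```

```text
top [[487.94470907   0.         276.13652477]
 [  0.         487.94470907 215.29153662]
 [  0.           0.           1.        ]] -0.006239872732406622 [0.35487812 0.01265463 1.05783199] [-2.99460738 -0.00651047 -1.58420393]
side [[381.80364607   0.         279.76644403]
 [  0.         381.80364607 212.87553503]
 [  0.           0.           1.        ]] -0.002126275203781853 [0.22258783 0.47023245 0.45805132] [-2.194239   -0.02297041 -2.61148279]
{'time': 0.1, 'joint_positions': array([ 1.14389843e+00,  8.78470472e-02,  1.37209898e+00,  9.12496253e-06,
        1.68359754e+00, -1.03098849e-01]), 'qvel': array([-0.00037105, -0.00179424, -0.0046426 , -0.00128983,  0.00157525,
        0.0001404 ]), 'joint_torque': array([ 1.88123828e-03, -3.41248262e+01, -3.03303695e+01,  7.20241084e-02,
        3.03705549e-02, -8.28978136e-05]), 'tool_pos': array([0.17478797, 0.52096412, 0.20444193]), 'ee_rot': array([-3.13965304e+00, -2.09801121e-04,  2.81779442e+00]), 'wrist_force': array([-1.09632366, -0.65227234, -0.03543447]), 'wrist_torque': array([ 0.02149596,  0.01191776, -0.02784491]), 'width': 0.09395378814131464}
```

View pics/top0.png

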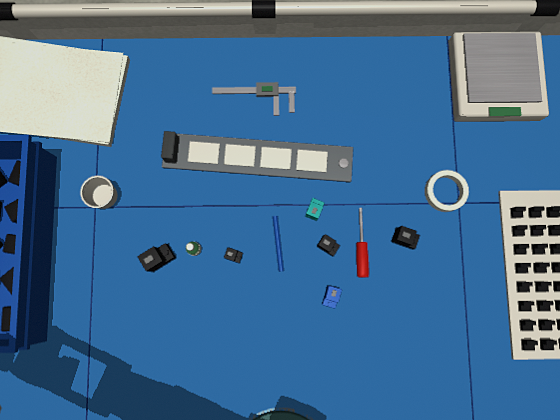

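View pics/side0.png

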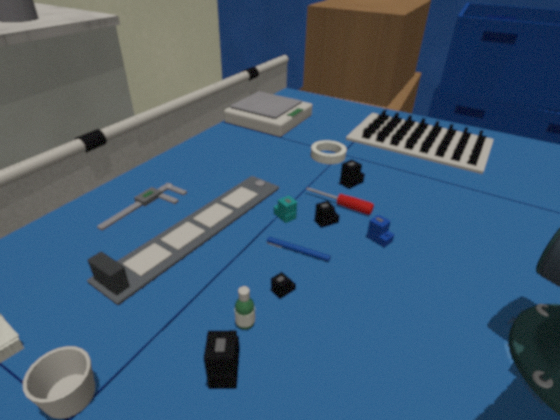

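Candidates in the top view:
- **Black loose mouldings:** (156,258) is h66 by size, (233,255) h30, (328,244) h42 and (405,237) h54.
- **Decoys:** turquoise at (315,209), blue at (332,296), and the tray of small black parts at (530,260).

The end block is at the left end, (170,148). Next come a close crop and the measurements.

```bash
cat > h.py <<'E'
import numpy as np,cv2
from scipy.spatial.transform import Rotation as Ro
from bench import robot,cams
def R(s): return Ro.from_euler('xyz',s["attitude"]).as_matrix()
def ray(s,uv):
    K=s["camera_matrix"]; d=(np.array(uv,float)-K[:2,2])/[K[0,0],K[1,1]]
    x=d.copy()
    for _ in range(5): x=d/(1+s["k1"]*(x@x))
    return R(s)@np.r_[x,1]
def plane(s,uv,z):
    d=ray(s,uv); o=np.array(s["origin"]); return (o+d*(z-o[2])/d[2])
def proj(s,p):
    c=R(s).T@(np.array(p)-s["origin"]); x=c[:2]/c[2]; K=s["camera_matrix"]
    return x*(1+s["k1"]*(x@x))*[K[0,0],K[1,1]]+K[:2,2]
def tri(s1,u1,s2,u2):
    a=ray(s1,u1);b=ray(s2,u2);o1=np.array(s1["origin"]);o2=np.array(s2["origin"])
    t=np.linalg.lstsq(np.c_[a,-b],o2-o1,rcond=None)[0]
    p,q=o1+a*t[0],o2+b*t[1]; return (p+q)/2,np.linalg.norm(p-q)
E
python3 - <<'E'
from h import *
t=cams.snapshot("top");s=cams.snapshot("side")
np.save("t0.npy",t,allow_pickle=True);np.save("s0.npy",s,allow_pickle=True)
T=t["frame"][:,:,::-1];S=s["frame"][:,:,::-1]
f=lambda I,u,v,w,h,k:cv2.resize(I[v-h:v+h,u-w:u+w],None,fx=k,fy=k,interpolation=cv2.INTER_CUBIC)
r1=np.hstack([f(T,u,v,24,22,8) for u,v in((156,258),(233,255))]);r2=np.hstack([f(T,u,v,24,22,8) for u,v in((328,244),(405,237))])
cv2.imwrite("pics/crop_t.png",cv2.resize(np.vstack([r1,r2]),(640,586)))
r1=np.hstack([f(S,u,v,32,32,4) for u,v in((223,360),(283,285),(326,212),(351,174))]);
r2=cv2.resize(S[170:300,80:290],None,fx=3,fy=3)
cv2.imwrite("pics/crop_s.png",cv2.resize(np.vstack([cv2.resize(r1,(640,160)),cv2.resize(r2,(640,400))]),None,fx=1,fy=1))
E
```

```text
(no output)
```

View pics/crop_t.png

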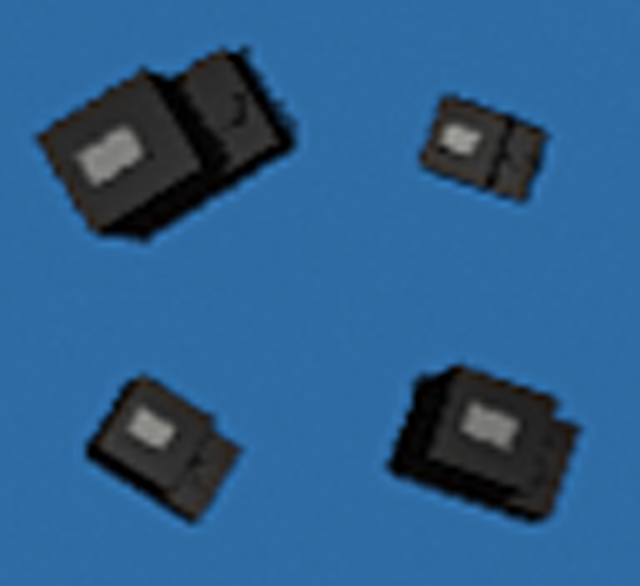

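View pics/crop_s.png

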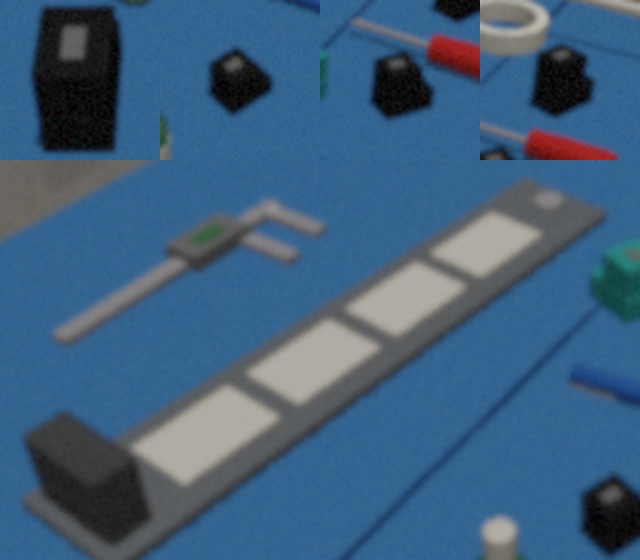

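Crops: all four are black, upright and have a grey patch; the tall end lies left/up in each. The end block is at the near-left end of the rail in the side view. Now I measure.

```bash
cat > meas.py <<'E'
from h import *
def comp(mask,uv,r):
    m=np.zeros_like(mask);u,v=map(int,uv);m[max(v-r,0):v+r,max(u-r,0):u+r]=mask[max(v-r,0):v+r,max(u-r,0):u+r]
    n,l,st,c=cv2.connectedComponentsWithStats(m.astype(np.uint8))
    i=1+np.argmax(st[1:,4]); return l==i
def patch(s,uv,r=18,th=85):
    f=s["frame"].astype(int); m=(f[:,:,0]>th)&(f.max(2)-f.min(2)<30)
    m=comp(m,uv,r); g=cv2.dilate(m.astype(np.uint8),np.ones((3,3)))
    w=np.clip(f[:,:,0]-45,0,None)*g*(f.max(2)-f.min(2)<40); v,u=np.nonzero(w); w=w[v,u]
    return np.array([(u*w).sum(),(v*w).sum()])/w.sum(),m.sum()
def lit(s,uv,r=22):
    f=s["frame"].astype(int); return comp((f[:,:,2]-f[:,:,0]<40)&(f[:,:,0]>32),uv,r)
def yaw(s,uv,z,r=22):
    m=lit(s,uv,r); c=max(cv2.findContours(m.astype(np.uint8),0,1)[0],key=cv2.contourArea)[:,0]
    P=np.array([plane(s,p,z)[:2] for p in c])*1000
    return cv2.minAreaRect(P.astype(np.float32))
H={'h30':(30,(233,255),(280,280)),'h42':(42,(328,244),(325,205)),'h54':(54,(405,237),(351,164)),'h66':(66,(156,258),(221,346))}
E
python3 - <<'E'
from meas import *
t=np.load("t0.npy",allow_pickle=True).item();s=np.load("s0.npy",allow_pickle=True).item()
np.set_printoptions(precision=4,suppress=True)
for n,(h,a,b) in H.items():
    pa,na=patch(t,a);pb,nb=patch(s,b,14,70)
    p,e=tri(t,pa,s,pb); print(n,pa,na,pb,nb,'tri',p*1000,'gap',e*1000,'plane',plane(t,pa,h/1000)*1000,'side',plane(s,pb,h/1000)*1000,'rect',yaw(t,a,h/1000))
def cards(s,box):
    f=s["frame"].astype(int);m=(f.min(2)>(150 if box[4] else 130))&(f.max(2)-f.min(2)<60)
    M=np.zeros_like(m);x0,y0,x1,y1,_=box;M[y0:y1,x0:x1]=m[y0:y1,x0:x1]
    n,l,st,c=cv2.connectedComponentsWithStats(M.astype(np.uint8)); return [(c[i],st[i,4]) for i in range(1,n) if st[i,4]>150]
ct=sorted(cards(t,(165,130,350,182,1)),key=lambda q:q[0][0]);cs=sorted(cards(s,(120,180,270,285,0)),key=lambda q:q[0][0])
print(len(ct),len(cs))
for (a,na),(b,nb) in zip(ct,cs):
    p,e=tri(t,a,s,b);print('card',a,na,b,nb,p*1000,e*1000,plane(t,a,.01)*1000,plane(s,b,.01)*1000)
E
```

```text
h30 [229.5463 253.3442] 19 [280.0405 278.3151] 18 tri [426.6891 102.7105  31.396 ] gap 0.9854779422626025 plane [427.2415 103.0306  30.    ] side [426.8814 101.3564  30.    ] rect ((424.0875244140625, 95.90553283691406), (34.00322341918945, 21.85733985900879), 70.93107604980469)
h42 [326.0779 241.8417] 25 [325.4307 193.948 ] 58 tri [445.134  -96.3123  71.3698] gap 0.03209227783577707 plane [447.8055 -99.562   42.    ] side [ 462.0538 -139.3388   42.    ] rect ((442.2943115234375, -106.0642318725586), (39.331382751464844, 27.824108123779297), 52.0800666809082)
h54 [405.9516 234.4386] 31 [340.2686 154.3531] 102 tri [ 469.2102 -253.4995   78.143 ] gap 25.0120162857125 plane [ 459.9465 -264.3308   54.    ] side [ 497.47 -295.19   54.  ] rect ((454.8525695800781, -268.7195129394531), (39.77496337890625, 34.261199951171875), 68.34505462646484)
h66 [148.0555 258.839 ] 46 [219.8664 344.5932] 114 tri [415.2795 264.3313  67.2509] gap 0.7671020058036818 plane [415.691  264.8487  66.    ] side [415.5315 263.5246  66.    ] rect ((416.7282409667969, 262.1673583984375), (34.71013259887695, 37.517730712890625), 31.92932891845703)
4 4
card [203.2397 152.1835] 605 [146.8811 258.5635] 740 [653.0717 163.1312   9.9967] 0.18203022353339787 [652.9958 163.0719  10.    ] [653.1619 163.1698  10.    ]
card [239.2645 154.9107] 605 [182.3442 234.8664] 584 [645.7004  83.3831  10.2677] 0.1630064883298893 [645.8446  83.4485  10.    ] [645.8696  83.124   10.    ]
card [275.2475 157.6287] 606 [212.7119 214.5339] 472 [638.3709   3.8772  10.5911] 0.4537342088161822 [638.7313   3.9907  10.    ] [638.687    3.1939  10.    ]
card [311.5546 160.4454] 613 [239.0954 196.8531] 388 [631.1312 -76.1317  10.5842] 0.2532141113262599 [631.3996 -76.1215  10.    ] [631.5351 -76.8783  10.    ]
```

Card and height checks agree to 1–2 mm, except h42 and h54. There the side mask locked onto neighbours, so I redo those two with tight windows and work out the grasp targets.

Run:
```python
from meas import *
t=np.load("t0.npy",allow_pickle=True).item();s=np.load("s0.npy",allow_pickle=True).item()
np.set_printoptions(precision=1,suppress=True)
H['h42']=(42,(326,242),(325,205));H['h54']=(54,(406,234),(351,164))
L=dict(h30=34,h42=42,h54=50,h66=58);Y=dict(h30=70.9,h42=52.1,h54=68.3,h66=121.9)
for n,(h,a,b) in H.items():
    pa,_=patch(t,a,8);pb,nb=patch(s,b,6 if n in('h42','h54') else 14,50 if n in('h42','h54') else 70)
    p,e=tri(t,pa,s,pb);q=plane(t,pa,h/1000)*1000
    d=np.array([np.cos(np.radians(Y[n])),np.sin(np.radians(Y[n]))])
    print(n,pb,nb,'tri',p*1000,e*1000,'origin',q[:2]-.2*L[n]*d,'grip(+.12L)',q[:2]-.08*L[n]*d, 'lit px',lit(t,a).sum())
p,e=tri(t,(193,246),s,(244,291));print('bottle',p*1000,e*1000)
p,e=tri(t,(170,134),s,(101,258));print('block',p*1000,e*1000)
c=np.array([[653,163.1],[645.8,83.4],[638.6,3.9],[631.3,-76.2]]);d=c[0]-c[3];print('rail yaw',np.degrees(np.arctan2(d[1],d[0])),np.linalg.norm(d))
print(robot.get_obs()["tool_pos"],t["origin"],cams.snapshot("side")["origin"])
```

```text
h30 [280.  278.3] 18 tri [426.7 102.7  31.4] 0.9854779422626025 origin [425.   96.6] grip(+.12L) [426.4 100.5] lit px 159
h42 [324.3 205. ] 26 tri [447.  -99.6  43.9] 1.2784762666772878 origin [ 442.6 -106.2] grip(+.12L) [ 445.7 -102.2] lit px 229
h54 [351.1 163.4] 24 tri [ 459.2 -264.    55.9] 1.174291087147862 origin [ 456.2 -273.6] grip(+.12L) [ 458.5 -268. ] lit px 257
h66 [219.9 344.6] 114 tri [416.5 262.8  64.4] 0.41284831304495 origin [422.7 252.6] grip(+.12L) [419.  258.6] lit px 319
bottle [441.5 175.2  61.3] 1.2003255583525845
block [680.8 226.9  48.1] 6.077486197183304
rail yaw 84.81852416955313 240.28187613717353
[0.2 0.5 0.2] [0.4 0.  1.1] [0.2 0.5 0.5]
```

Heights now read 31/44/56/64 mm, which agrees with the text. I start with h66, going to above (418,261) with a turn of −0.69.

Request:
step_arm:
  plan:
    - [[243,-260,-86,-0.689,70],[243,-260,-86,-0.689,70],[243,-260,-86,-0.689,70],[243,-260,-86,-0.689,70],[243,-260,-86,-0.689,70],[243,-260,-86,-0.689,70],[243,-260,-86,-0.689,70],[243,-260,-86,-0.689,70]]

```text
time: 0.92
tool_pos: [0.3972, 0.2831, 0.1269]
ee_rot: [3.141, -0.0, 2.129]
wrist_force: [1.3, 1.2, 0.1]
width: 0.0657
```

Request:
step_arm:
  plan:
    - [[22,-23,-8,0,70],[22,-23,-8,0,70],[22,-23,-45,0,70],[22,-23,-80,0,70],[22,-23,-107,0,70],[22,-23,-107,0,70],[22,-23,-107,0,70]]

```text
time: 1.5
tool_pos: [0.4167, 0.2616, 0.0192]
ee_rot: [-3.138, -0.001, 2.129]
wrist_force: [-0.3, -0.2, 0.8]
width: 0.0659
```

Request:
step_arm:
  plan:
    - [[0,0,0,0,0],[0,0,0,0,0],[0,0,0,0,0],[0,0,0,0,0],[0,0,0,0,0],[0,0,0,0,0],[0,0,10,0,0],[0,0,30,0,0]]

```text
time: 2.17
tool_pos: [0.4161, 0.2606, 0.0482]
ee_rot: [-3.135, -0.001, 2.129]
wrist_force: [0.1, 0.5, -0.7]
width: 0.0361
```

Request:
step_arm:
  plan:
    - [[0,0,30,0,0],[0,0,65,0,0],[10,-15,80,-0.1,0],[214,-329,80,-0.649,0],[214,-329,80,-0.649,0],[214,-329,80,-0.649,0],[214,-329,80,-0.649,0],[214,-329,80,-0.649,0]]

```text
time: 2.83
tool_pos: [0.5425, 0.0702, 0.1308]
ee_rot: [3.141, -0.0, 1.475]
wrist_force: [0.5, 1.1, -0.9]
width: 0.0359
```

Run:
```python
from bench import robot
o=robot.get_obs();print(o["time"],o["tool_pos"],o["ee_rot"],o["width"])
```

```text
2.8333 [0.54245128 0.07024904 0.1308019 ] [ 3.14088792e+00 -2.05539157e-04  1.47494948e+00] 0.03591898999417091
```

Request:
step_arm:
  plan:
    - [[90,-139,0,0.005,0],[90,-139,0,0.005,0],[90,-139,0,0.005,0],[90,-139,0,0.005,0],[90,-139,0,0.005,0],[90,-139,-50,0.005,0],[90,-139,-70,0.005,0],[90,-139,-70,0.005,0]]

```text
time: 3.5
tool_pos: [0.6265, -0.0661, 0.0524]
ee_rot: [-3.127, -0.002, 1.484]
wrist_force: [-1.2, 1.0, -1.9]
width: 0.036
```

Request:
step_arm:
  plan:
    - [[0,0,0,0,0],[0,0,0,0,0],[0,0,0,0,0]]

```text
time: 3.75
tool_pos: [0.6335, -0.0669, 0.0635]
ee_rot: [3.136, 0.001, 1.485]
wrist_force: [0.2, 0.8, -0.8]
width: 0.0361
```

Run:
```python
from meas import *
t=cams.snapshot("top");s=cams.snapshot("side")
cv2.imwrite("pics/hold66.png",np.hstack([cv2.resize(t["frame"][100:240,220:400],None,fx=2,fy=2),cv2.resize(s["frame"][120:260,180:360],None,fx=2,fy=2)])[:,:,::-1])
o=robot.get_obs();print(o["time"],o["tool_pos"],o["ee_rot"],o["width"])
```

```text
3.85 [ 0.63333095 -0.06697794  0.06326899] [3.13656504e+00 5.45124737e-04 1.48526437e+00] 0.035421600199762704
```

View pics/hold66.png

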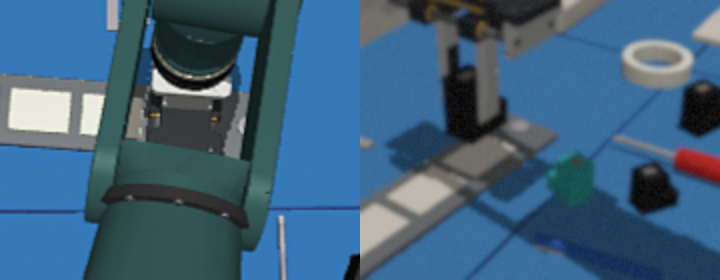

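The picture shows h66 held upright by the jaws over card 4. I lower it gently.

Request:
step_arm:
  plan:
    - [[-1,-1,-12,0,0],[-1,-1,-24,0,0],[-1,-1,-29,0,0],[-1,-1,-29,0,0],[-1,-1,-29,0,0],[-1,-1,-29,0,0]]

```text
time: 4.35
tool_pos: [0.6301, -0.0679, 0.031]
ee_rot: [-3.14, -0.0, 1.485]
wrist_force: [-2.4, 0.3, 3.8]
width: 0.0355
```

Request:
step_arm:
  plan:
    - [[1,0,-1,0,0],[1,0,-1,0,0],[1,0,-1,0,0]]

```text
time: 4.6
tool_pos: [0.6309, -0.068, 0.031]
ee_rot: [-3.14, 0.0, 1.485]
wrist_force: [-4.6, -0.4, 7.9]
width: 0.0363
```

Request:
step_arm:
  plan:
    - [[1,0,0,0,70],[1,0,0,0,70],[1,0,0,0,70],[1,0,0,0,70],[1,0,0,0,70],[1,0,20,0,70],[1,0,55,0,70],[1,0,90,0,70]]

```text
time: 5.27
tool_pos: [0.6313, -0.0677, 0.1188]
ee_rot: [-3.137, -0.001, 1.485]
wrist_force: [0.1, -0.9, 0.2]
width: 0.066
```

Request:
step_arm:
  plan:
    - [[-10,-10,20,0,60],[-174,-200,0,-0.293,60],[-174,-200,0,-0.293,60],[-174,-200,0,-0.293,60],[-174,-200,0,-0.293,60],[-174,-200,0,-0.293,60],[-174,-200,0,-0.293,60],[-174,-200,0,-0.293,60]]

```text
time: 5.93
tool_pos: [0.4541, -0.2727, 0.1194]
ee_rot: [-3.139, 0.003, 1.185]
wrist_force: [0.6, 1.3, 0.4]
width: 0.0563
```

Request:
step_arm:
  plan:
    - [[0,0,-20,0,60],[0,0,-20,0,60],[0,0,-20,0,60]]

```text
time: 6.18
tool_pos: [0.4582, -0.2672, 0.0991]
ee_rot: [-3.139, -0.001, 1.192]
wrist_force: [-0.1, -0.1, -0.1]
width: 0.0563
```

Run:
```python
from meas import *
np.set_printoptions(precision=1,suppress=True)
t=cams.snapshot("top");s=cams.snapshot("side")
o=robot.get_obs();print(o["time"],o["tool_pos"]*1000,o["ee_rot"])
cv2.imwrite("pics/p66.png",np.hstack([cv2.resize(t["frame"][110:220,240:380],None,fx=2.7,fy=2.7),cv2.resize(s["frame"][120:230,180:320],None,fx=2.7,fy=2.7)])[:,:,::-1])
e=proj(t,(.6313,-.067,.076));f=proj(s,(.6313,-.067,.076));print(e,f)
pa,na=patch(t,e,9);pb,nb=patch(s,f,9,60);p,g=tri(t,pa,s,pb)
q=plane(t,pa,.076)*1000;u=np.array([.0904,.9959])
print(pa,na,pb,nb,p*1000,g*1000,q,'origin',q[:2]-11.6*u)
```

```text
6.2833 [ 459.4 -267.5  100.7] [ 3.1 -0.   1.2]
[309.7 152.3] [235.  171.7]
[308.4 152.5] 44 [234.9 171.6] 32 [630.2 -64.4  77.8] 0.7091282540820766 [631.  -64.3  76. ] origin [629.9 -75.9]
```

View pics/p66.png

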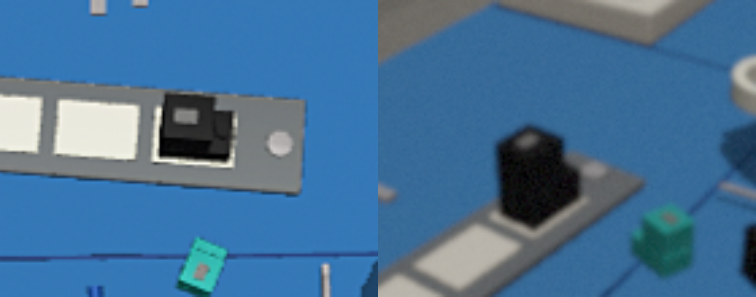

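h66 stands upright on card 4 at about (630,−76), within 1.5 mm of the card centre. Next I descend on h54.

Request:
step_arm:
  plan:
    - [[0,0,-40,0,60],[0,0,-75,0,60],[0,0,-85,0,60],[0,0,-85,0,60],[0,0,-85,0,60]]

```text
time: 6.7
tool_pos: [0.4595, -0.2679, 0.0161]
ee_rot: [3.141, 0.0, 1.193]
wrist_force: [0.8, 0.5, 0.7]
width: 0.0561
```

Request:
step_arm:
  plan:
    - [[0,0,0,0,0],[0,0,0,0,0],[0,0,0,0,0],[0,0,0,0,0],[0,0,0,0,0],[0,0,0,0,0]]

```text
time: 7.2
tool_pos: [0.4596, -0.2686, 0.0167]
ee_rot: [3.139, 0.001, 1.192]
wrist_force: [0.4, 1.1, 5.7]
width: 0.0321
```

Request:
step_arm:
  plan:
    - [[0,0,15,0,0],[0,0,50,0,0],[0,0,90,0,0],[20,30,115,0.1,0],[180,278,115,0.288,0],[180,278,115,0.288,0],[180,278,115,0.288,0],[180,278,115,0.288,0]]

```text
time: 7.87
tool_pos: [0.5686, -0.0979, 0.1296]
ee_rot: [3.142, 0.0, 1.479]
wrist_force: [1.2, -0.3, -0.4]
width: 0.0319
```

Request:
step_arm:
  plan:
    - [[25,38,0,0,0],[47,73,0,0,0],[63,98,0,0,0],[70,107,0,0,0],[70,107,-30,0,0],[70,107,-60,0,0],[70,107,-85,0,0],[70,107,-90,0,0]]

```text
time: 8.53
tool_pos: [0.6337, 0.0073, 0.0331]
ee_rot: [-3.13, 0.001, 1.48]
wrist_force: [-1.0, 0.2, -1.8]
width: 0.0319
```

Request:
step_arm:
  plan:
    - [[0,0,0,0,0],[0,0,0,0,0],[0,0,-6,0,0],[0,0,-10,0,0],[0,0,-10,0,0],[0,0,-10,0,0]]

```text
time: 9.03
tool_pos: [0.6384, 0.0074, 0.0303]
ee_rot: [3.141, -0.0, 1.48]
wrist_force: [0.0, 0.1, -0.2]
width: 0.0316
```

Request:
step_arm:
  plan:
    - [[0.5,2.5,0,0,0],[0.5,2.5,0,0,0],[0.5,2.5,-3,0,0],[0.5,2.5,-4,0,0],[0.5,2.5,-4.5,0,0],[0.5,2.5,-4.5,0,0]]

```text
time: 9.53
tool_pos: [0.6393, 0.0102, 0.0267]
ee_rot: [3.14, -0.0, 1.48]
wrist_force: [-0.8, 0.7, 4.7]
width: 0.0316
```

Request:
step_arm:
  plan:
    - [[0,0,0,0,65],[0,0,0,0,65],[0,0,0,0,65],[0,0,0,0,65],[0,0,0,0,65],[0,0,20,0,65],[0,0,55,0,65],[0,0,95,0,65]]

```text
time: 10.2
tool_pos: [0.6364, 0.0102, 0.1175]
ee_rot: [-3.134, 0.0, 1.48]
wrist_force: [0.4, -0.3, 0.5]
width: 0.0611
```

Request:
step_arm:
  plan:
    - [[-15,-9,10,-0.1,50],[-194,-112,0,-0.571,50],[-194,-112,0,-0.571,50],[-194,-112,0,-0.571,50],[-194,-112,0,-0.571,50],[-194,-112,0,-0.571,50],[-194,-112,0,-0.571,50],[-194,-112,-20,-0.571,50]]

```text
time: 10.87
tool_pos: [0.4459, -0.1037, 0.1038]
ee_rot: [3.133, -0.003, 0.906]
wrist_force: [0.6, -0.2, 0.6]
width: 0.0471
```

Request:
step_arm:
  plan:
    - [[0,0,-30,0,50],[0,0,-40,0,50],[0,0,-40,0,50],[0,0,-40,0,50]]

```text
time: 11.2
tool_pos: [0.4447, -0.1016, 0.06]
ee_rot: [-3.14, 0.0, 0.909]
wrist_force: [0.9, 0.5, 0.4]
width: 0.0471
```

Run:
```python
from meas import *
np.set_printoptions(precision=1,suppress=True)
t=cams.snapshot("top");s=cams.snapshot("side")
o=robot.get_obs();print(o["time"],o["tool_pos"]*1000,o["ee_rot"])
cv2.imwrite("pics/p54.png",np.hstack([cv2.resize(t["frame"][110:220,220:360],None,fx=2.7,fy=2.7),cv2.resize(s["frame"][120:250,180:360],(400,297))])[:,:,::-1])
P=(.6393,.014,.064);e=proj(t,P);f=proj(s,P)
pa,na=patch(t,e,8);pb,nb=patch(s,f,8,60);p,g=tri(t,pa,s,pb)
q=plane(t,pa,.064)*1000;u=np.array([.0904,.9959])
print(e,f,pa,na,pb,nb,p*1000,g*1000,q,'origin',q[:2]-10*u)
```

```text
11.3 [ 446.  -102.1   61.6] [ 3.1 -0.   0.9]
[270.6 150.6] [206.6 194.1] [264.8 148.1] 60 [206.8 193.6] 32 [637.7  23.   71.9] 11.356810350042794 [645.   26.1  64. ] origin [644.1  16.2]
```

View pics/p54.png

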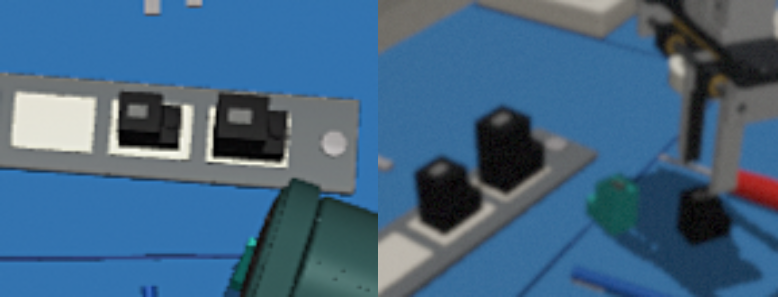

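h54 stands on card 3. The top mask there picked up card pixels, so that number is void, but the side patch is within 0.6 px of where it was expected. The fingers are straddling h42, so I descend.

Request:
step_arm:
  plan:
    - [[0,0,-30,0,50],[0,0,-50,0,50],[0,0,-53,0,50],[0,0,-53,0,50],[0,0,-53,0,50]]

```text
time: 11.72
tool_pos: [0.4459, -0.1023, 0.0087]
ee_rot: [3.139, -0.001, 0.909]
wrist_force: [0.5, 0.2, 0.3]
width: 0.047
```

Request:
step_arm:
  plan:
    - [[0,0,0,0,0],[0,0,0,0,0],[0,0,0,0,0],[0,0,0,0,0],[0,0,0,0,0],[0,0,0,0,0]]

```text
time: 12.22
tool_pos: [0.4456, -0.1024, 0.0084]
ee_rot: [3.139, -0.001, 0.909]
wrist_force: [-0.3, -0.4, 7.3]
width: 0.0282
```

Request:
step_arm:
  plan:
    - [[0,0,15,0,0],[0,0,50,0,0],[0,0,90,0,0],[20,19,110,0.1,0],[200,191,110,0.571,0],[200,191,110,0.571,0],[200,191,110,0.571,0],[200,191,110,0.571,0]]

```text
time: 12.88
tool_pos: [0.5858, 0.0337, 0.1167]
ee_rot: [-3.141, 0.0, 1.485]
wrist_force: [0.3, -0.8, 0.2]
width: 0.0283
```

Request:
step_arm:
  plan:
    - [[28,26,0,0,0],[47,45,0,0,0],[60,57,0,-0.003,0],[60,57,0,-0.003,0],[60,57,-35,-0.003,0],[60,57,-65,-0.003,0],[60,57,-82,-0.003,0],[60,57,-88,-0.003,0]]

```text
time: 13.55
tool_pos: [0.641, 0.0882, 0.0239]
ee_rot: [-3.132, 0.002, 1.476]
wrist_force: [0.0, -0.1, -0.9]
width: 0.0285
```

Request:
step_arm:
  plan:
    - [[0,0,0,0,0],[0,0,0,0,0],[0,0,-5,0,0],[0,0,-8,0,0],[0,0,-8,0,0],[0,0,-8,0,0]]

```text
time: 14.05
tool_pos: [0.6454, 0.0892, 0.0218]
ee_rot: [3.141, -0.0, 1.477]
wrist_force: [-0.1, -1.3, -0.2]
width: 0.0285
```

Now a small correction of (+0.9, −0.7), then lower to contact.

Request:
step_arm:
  plan:
    - [[0.8,-0.6,0,0.003,0],[0.8,-0.6,-2,0.003,0],[0.8,-0.6,-3.5,0.003,0],[0.8,-0.6,-4.3,0.003,0],[0.8,-0.6,-4.3,0.003,0]]

```text
time: 14.47
tool_pos: [0.6464, 0.0886, 0.0185]
ee_rot: [3.14, -0.0, 1.48]
wrist_force: [-1.6, -0.3, 4.3]
width: 0.0286
```

Request:
step_arm:
  plan:
    - [[0,0,0,0,65],[0,0,0,0,65],[0,0,0,0,65],[0,0,0,0,65],[0,0,0,0,65],[0,0,20,0,65],[0,0,55,0,65],[0,0,95,0,65]]

```text
time: 15.13
tool_pos: [0.6436, 0.0885, 0.1092]
ee_rot: [-3.134, 0.001, 1.48]
wrist_force: [-0.0, 0.2, -0.1]
width: 0.0608
```

Request:
step_arm:
  plan:
    - [[-20,1,10,-0.05,45],[-220,12,0,-0.243,45],[-220,12,0,-0.243,45],[-220,12,0,-0.243,45],[-220,12,0,-0.243,45],[-220,12,0,-0.243,45],[-220,12,0,-0.243,45],[-220,12,-30,-0.243,45]]

```text
time: 15.8
tool_pos: [0.429, 0.1013, 0.0872]
ee_rot: [3.129, -0.006, 1.238]
wrist_force: [0.9, 0.0, 0.5]
width: 0.0425
```

Request:
step_arm:
  plan:
    - [[0,0,-20,0,45],[0,0,-30,0,45],[0,0,-30,0,45],[0,0,-30,0,45],[0,0,-30,0,45]]

```text
time: 16.22
tool_pos: [0.4272, 0.1007, 0.0531]
ee_rot: [3.14, -0.001, 1.237]
wrist_force: [0.1, 0.2, -0.3]
width: 0.0425
```

Request:
step_arm:
  plan:
    - [[-0.5,0,-25,0,45],[-0.5,0,-43,0,45],[-0.5,0,-48,0,45],[-0.5,0,-48.5,0,45],[-0.5,0,-48.5,0,45]]

```text
time: 16.63
tool_pos: [0.4264, 0.1007, 0.0044]
ee_rot: [3.14, -0.001, 1.237]
wrist_force: [0.1, -0.3, -1.0]
width: 0.0421
```

Request:
step_arm:
  plan:
    - [[0,0,0,0,0],[0,0,0,0,0],[0,0,0,0,0],[0,0,0,0,0],[0,0,0,0,0],[0,0,0,0,0]]

```text
time: 17.13
tool_pos: [0.4263, 0.1007, 0.0044]
ee_rot: [3.14, -0.001, 1.237]
wrist_force: [0.0, 0.3, 5.7]
width: 0.024
```

Request:
step_arm:
  plan:
    - [[0,0,15,0,0],[0,0,50,0,0],[0,0,90,0,0],[20,6,100,0.08,0],[227,67,100,0.243,0],[227,67,100,0.243,0],[227,67,100,0.243,0],[227,67,100,0.243,0]]

```text
time: 17.8
tool_pos: [0.6065, 0.1542, 0.1027]
ee_rot: [-3.141, 0.0, 1.48]
wrist_force: [0.3, 0.3, 0.3]
width: 0.0238
```

Request:
step_arm:
  plan:
    - [[25,7,0,0,0],[40,12,0,0,0],[47,13.7,0,0,0],[47,13.7,-5,0,0],[47,13.7,-40,0,0],[47,13.7,-65,0,0],[47,13.7,-76,0,0],[47,13.7,-80,0,0]]

```text
time: 18.47
tool_pos: [0.6488, 0.1667, 0.0197]
ee_rot: [-3.135, 0.002, 1.48]
wrist_force: [-1.0, 0.2, -0.4]
width: 0.0238
```

Request:
step_arm:
  plan:
    - [[0,0,0,0,0],[0,0,0,0,0],[0,0,-4,0,0],[0,0,-6,0,0],[0,0,-6,0,0],[0,0,-6,0,0]]

```text
time: 18.97
tool_pos: [0.6525, 0.1674, 0.0179]
ee_rot: [3.141, -0.0, 1.48]
wrist_force: [-0.2, -0.8, -0.1]
width: 0.0233
```

Request:
step_arm:
  plan:
    - [[0.8,0,0,0,0],[0.8,0,-2,0,0],[0.8,0,-3.5,0,0],[0.8,0,-4.3,0,0],[0.8,0,-4.3,0,0]]

```text
time: 19.38
tool_pos: [0.6536, 0.1675, 0.0145]
ee_rot: [3.14, -0.0, 1.48]
wrist_force: [-1.8, -0.5, 5.3]
width: 0.0236
```

Request:
step_arm:
  plan:
    - [[0,0,0,0,65],[0,0,0,0,65],[0,0,0,0,65],[0,0,0,0,65],[0,0,0,0,65],[0,0,20,0,65],[0,0,55,0,65],[0,0,95,0,65]]

```text
time: 20.05
tool_pos: [0.6508, 0.167, 0.1052]
ee_rot: [-3.134, 0.002, 1.48]
wrist_force: [1.3, -0.3, 1.1]
width: 0.0615
```

Request:
step_arm:
  plan:
    - [[-40,0,20,0,65],[-80,0,30,0,65],[-120,0,30,0,65],[-160,0,30,0,65],[-200,0,30,0,65],[-230,0,30,0,65],[-230,0,30,0,65]]

```text
time: 20.63
tool_pos: [0.4178, 0.1675, 0.1376]
ee_rot: [-3.139, 0.0, 1.482]
wrist_force: [0.2, 0.4, -0.1]
width: 0.0612
```

Run:
```python
from meas import *
np.set_printoptions(precision=1,suppress=True)
t=cams.snapshot("top");s=cams.snapshot("side")
np.save("t1.npy",t,allow_pickle=True);np.save("s1.npy",s,allow_pickle=True)
o=robot.get_obs();print(o["time"],o["tool_pos"]*1000)
cv2.imwrite("pics/end.png",np.vstack([cv2.resize(t["frame"][115:195,150:360],None,fx=3.6,fy=3.6),cv2.resize(s["frame"][140:300,80:340],(756,300))])[:,:,::-1])
```

```text
20.7333 [422.7 167.5 138.5]
```

View pics/end.png

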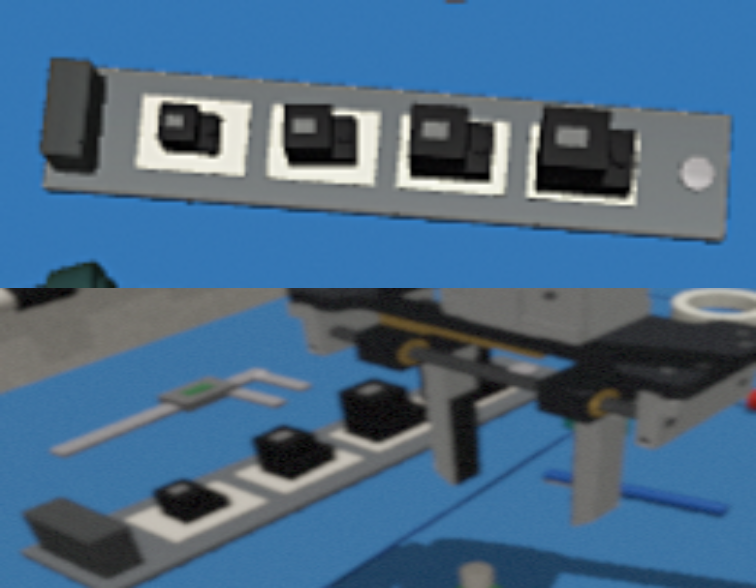

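All four are upright, in order, on their cards. I make one edge-based check of the centring along the rail: the silhouette ends on planes at the proper heights, independent of the patch assumption.

Run:
```python
from meas import *
np.set_printoptions(precision=1,suppress=True)
t=np.load("t1.npy",allow_pickle=True).item()
c=np.array([[653,163.1],[645.8,83.4],[638.6,3.9],[631.3,-76.2]]);u=np.array([.0904,.9959]);w=np.array([.9959,-.0904])
f=t["frame"].astype(float).max(2)
for n,(h,L,W),c0 in zip(H,((30,34,24),(42,42,28),(54,50,32),(66,58,36)),c):
    ends=[]
    # tall (+u) end: top edge if seen from outside -u, else base edge ; step end likewise
    zt=.010+h/1000 if c0[1]>40 else (.010 if c0[1]<-40 else .010+h/1000)
    zs=.010 if c0[1]>40 else .010+.45*h/1000
    for sg,z in((1,zt),(-1,zs)):
        xs=np.arange(5,40,.25);pos=[]
        for off in np.arange(-W/2+7,W/2-6,2.):
            pr=[]
            for a in xs:
                P=np.r_[c0+sg*a*u+off*w,z*1000]/1000; q=proj(t,P)
                pr.append(cv2.getRectSubPix(f.astype(np.float32),(1,1),tuple(map(float,q)))[0,0])
            pr=np.array(pr);i=np.nonzero(pr>130)[0]
            if len(i): pos.append(xs[i[0]])
        ends.append(np.median(pos))
    print(n,'ends',ends,'sum',sum(ends),'L',L,'offset',(ends[0]-ends[1])/2)
    a={'h30':(174,148),'h42':(234,150),'h54':(271,151),'h66':(308.5,152.7)}[n]
    g=t["frame"].astype(int);m=(g[:,:,0]>80)&(g[:,:,0]<185);x=int(a[0]);
```

```text
h30 ends [np.float64(16.5), np.float64(16.875)] sum 33.375 L 34 offset -0.1875
h42 ends [np.float64(20.375), np.float64(21.0)] sum 41.375 L 42 offset -0.3125
h54 ends [np.float64(25.0), np.float64(24.25)] sum 49.25 L 50 offset 0.375
h66 ends [np.float64(29.0), np.float64(29.0)] sum 58.0 L 58 offset 0.0
```

Centring along the rail is within 0.5 mm on all four, and the lengths match. Handing in.

```bash
python3 -c "
from bench import robot
o=robot.get_obs();print(o['time'],o['wrist_force'],robot.close_job())"
```

```text
the job is handed in; nothing more can be done
20.7333 [ 0.69134744  0.11103408 -0.21416886] None
```

All four mouldings stand upright on the white cards in height order: h30 next to the steel end block, then h42, h54, and h66 farthest away. I handed the job in at about 21 s with the gripper open and well clear.

**Last checks that passed:**
- **Order and stance:** the final top picture shows the right order, all upright. In the side picture the gripper hid most of h66.
- **Along the rail:** the silhouette ends put each moulding within about 0.4 mm of its card centre, and the measured lengths match the given sizes to under 1 mm.
- **Across the rail:** I did not measure this again at the end for h30, h42 and h54. It rests on the gripper positions when I let go, each within about 0.5 mm of target. The grey patch on h66 put it about 1.5 mm off its card centre.

**Checks that failed or disagreed:**
- My first side-view measurement of h42 and h54 picked up neighbouring objects. I redid it with tighter windows, and the heights then agreed with the text to within 2 mm.
- The top-view check of h54 just after placing it caught card pixels, so I discarded it. The side view and the final edge check were consistent with it being in place.

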